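Close the tin with its inner lid and keep the outer lid in hand

ROBOT

A 7-joint arm with a two-finger parallel gripper is mounted at the origin on the work surface. World frame = base frame: x ahead of the robot, y to its left, z up, the work surface at z = 0. Lengths are in m, angles in degrees, forces in N, time in s.
With the tool pointing down it reaches from about 0.4 to 0.85 m from the base axis. Payload 4.5 kg.
Tool frame: the origin (TCP) lies midway between the tips of the shut fingers; the grasp point (between the pads) lies 19 mm behind it; z points along the fingers, y is the line along which they close (so a half turn about z gives the same grasp; the last joint's range is limited). The gripper opens to 88 mm and grips with 3 to 60 N. Pads are 18 mm wide; open, the fingers measure 123 mm over their backs; the gripper's body (75 mm by 187 mm) begins 45 mm behind the grasp point.
Start: joints at [75.218, 39.483, -11.15, 89.685, 9.013, 51.709, -12.324], TCP at [0.18, -0.599, 0.239] pointing down, gripper open.
Joint ranges: [-172.22, 172.22], [-26.19, 119.32], [-84.43, 86.54], [7.71, 146.69], [-57.33, 237.33], [2.42, 119.75], [-152.13, 152.13]. Speed limits (degrees/s): [147.25, 147.25, 180, 180, 180, 180, 180].

INTERFACE

Orientations are given as a 3x3 rotation matrix whose columns are the frame's x, y, z axes.
In Python, from bench import bot gives the robot as it stands. The module is installed in compiled form; this text tells all that it offers.
- The arm moves only by the shell command python3 -m inch 'ROWS' [FORCE]. ROWS is a JSON object of lists of equal length, an entry for each row: "linear": the shift along the world's x, y, z in m, a list of three; "twist": the turn, a rotation vector about the world's x, y, z in degrees, a list of three; "hand": the closure, from -1 (fully open) to 1 (shut), so that 0 is half open. A call has exactly 8 rows; each row shifts and turns the commanded pose from where the row before left it; what a row does not reach is not made up. A row lasts 1/8 s, in which the tool goes at most 62.5 mm and 10.7 degrees, less where a joint would pass 70% of its speed; a pose out of reach is approached as far as the arm can. A call is refused whole if a number of a shift passes 0.0625 or a number of a turn 10.7, either way. A call with a gripper value outside its range is refused whole. The fingers move at their own pace and stop on an object; FORCE is the grip in N (left out, the last holds). Time passes only in rows, so rows that do not move let the fingers close, or fill a call up. It gives the time, the measured TCP pose, the force, the opening and the grip force at its end, in the units of the state.
- bot.observe(): the state, without advancing time (a new reading comes with each control period).
- bot.get_image(name): name is "scene" or "top" or "wrist"; returns a dict with "color" (420x560x3 uint8, red, green, blue), "intrinsics" (3x3 intrinsics, pixels), "dist" ([k1, k2, p1, p2, k3] as OpenCV has them; the pictures are not rectified), "T" (4x4, takes a point from camera to world coordinates). Camera axes: x right, y up, looking along -z (the intrinsics and any distortion apply to the point x, -y, -z); pixel columns grow to the right and rows downward; lengths in m; the calibration is good to about 2 mm. A picture is of the moment at which its call begins. There is no depth.
- bot.hand_in(): hands the job in; it is judged then, once.
The state is a dict: "t": time; "q": joint angles; "qvel": joint speeds; "tau": joint torques, N m; "ee_pos": TCP position; "orientation": TCP orientation; "wrist_force": force on the tool from outside, world axes, zero at the start; "ft_torque": the same for the moment, N m; "gripper_width": opening from 0.0 (shut) to 1.0 (fully open); "finger_force": force on a finger pad.
Only numpy, scipy, OpenCV 4.12 (cv2) and the standard library are available. Lean on these libraries where they do the work, as an engineer would, in place of code of your own. Each camera call takes 0.05 s, during which the arm holds its last target. There are 200 camera calls.

TASK

Stand the open tin lengthwise along the narrow raised ledge, centred on it. Then carry the two nested lids together from the coaster and lower them onto the tin until the inner lid sits fully home in its mouth, let go, and lift off the outer lid alone, leaving the inner lid seated and the tin standing on the ledge. Finish still holding the outer lid level in the gripper, about 10 cm above where it sat; do not drop anything on the way or disturb the other things on the shelf.

Things in the scene. Friction and masses are not known exactly. Their poses are not given: they have to be found in the camera images.
- tin_mid (a point): Centre, half-way up, of the loose open-topped matte green tin: 100 long (its x) by 60 wide (its y) by 48 mm high (this point 24 mm above its underside), walls and floor 3 mm, 0.18 to 0.35 kg, mouth 94 x 54 mm, a few bearings low in it. Starts upright on the work surface. Its ends are alike: half a turn makes no difference.
- ledge_top (a point): Centre of the top face of the fixed narrow dark-wood ledge, a board on two short feet: 170 mm long (its x), 46 mm wide (its y, narrower than the tin), top 60 mm above the work surface; free space on both long sides.
- knob_mid (a point): Centre of the projecting part of the inner lid's upright knob, a bar 24 (x) by 16 (y) mm that stands 26 mm clear of the outer lid's collar (13 mm above and below this point). x is the lid's long side; half a turn makes no difference. With the inner lid home this point is 65 mm above tin_mid. Lifting the knob carries both lids.
- collar_mid (a point): Centre, half-way up, of the outer lid's upright collar: 46 (x) by 38 (y) mm outside, walls 5 mm, 22 mm high (11 mm above and below this point), open through (36 x 28 mm) so that the inner lid's knob stands up through it. Grip the collar's outside to lift this lid alone. Nested, this point is 24 mm below knob_mid.
- tin: The open tin: same axes as tin_mid, origin at the centre of its underside.
- inner_lid: Inner lid (loose, bare metal, 0.12 kg); axes as knob_mid, origin at the plug's underside centre, 49 mm below that point. Plug 8 mm deep, 89 x 49 mm (lowest 4 mm 85 x 45 mm), enters the tin; above it a 3 mm flange 100 x 60 mm rests on the rim; on it a boss 32 x 24 mm, 6 mm high, centres the outer lid with 2 mm play. Starts upright on the coaster.
- outer_lid: Outer lid (loose, matte green, 0.10 kg); axes as collar_mid, origin at the skirt's lower edge, 21 mm below that point. Plate 110 (x) by 70 (y) by 3 mm, its top 11 mm below collar_mid, with a 2 mm skirt 7 mm deep. It lies loose on the inner lid's flange; the skirt reaches 4 mm below the flange, round the tin's rim with 3 mm play.
- ledge: The fixed ledge: same axes as ledge_top, origin on the work surface.
- coaster: Round white ceramic coaster, fixed, 108 mm across, 8 mm thick, under the lids at the start; origin at the centre of its underside.
- tire_lever: Bystander: plastic tire lever lying flat, 115 x 18 mm, about 8 mm high. Leave it alone.
- lockring_tool: Bystander: chrome cassette lockring tool standing upright, 30 mm across, 46 mm high; origin under it. Leave it alone.
- oil_bottle: Bystander: small bottle, 40 mm across, 100 mm high. Leave it alone.
- mug: Bystander: ceramic mug, 80 mm across, 90 mm high. Leave it alone.
- bolt_jar: Bystander: low jar, 60 mm across, 60 mm high. Leave it alone.
- wrench: Bystander: steel wrench lying flat, 150 mm long. Leave it alone.

How it is judged (in metres and radians):
On the way, in this order (a step that is already met when the one before it is completed fails the run):
1. the open tin stands lengthwise on the ledge, centred, and is let go (x of tin_mid in the frame of ledge_top between -0.03 and 0.03 m and y of tin_mid in the frame of ledge_top between -0.012 and 0.012 m and z of tin_mid in the frame of ledge_top between 0.02 and 0.028 m and angle between the x axis of tin_mid and the x axis of ledge_top, either way round below 0.2 rad and angle between tin_mid's own z axis and vertical below 0.08 rad and contact force between the fingers and tin below 0.1 N and contact force between tin and ledge above 0.5 N and linear speed of tin below 0.03 m/s), for 0.2 s.
2. both lids, still nested, sit on the tin with the inner lid home, and are let go (x of tin_mid in the frame of ledge_top between -0.03 and 0.03 m and y of tin_mid in the frame of ledge_top between -0.012 and 0.012 m and z of tin_mid in the frame of ledge_top between 0.02 and 0.028 m and angle between the x axis of tin_mid and the x axis of ledge_top, either way round below 0.2 rad and angle between tin_mid's own z axis and vertical below 0.08 rad and z of knob_mid in the frame of tin_mid between 0.062 and 0.068 m and x of knob_mid in the frame of tin_mid between -0.006 and 0.006 m and y of knob_mid in the frame of tin_mid between -0.006 and 0.006 m and angle between the z axis of knob_mid and the z axis of tin_mid, either way round below 0.06 rad and z of collar_mid in the frame of knob_mid between -0.028 and -0.02 m and contact force between the fingers and inner_lid below 0.1 N and contact force between the fingers and outer_lid below 0.1 N), for 0.2 s.
At the end, for the whole second after the job is handed in: Outer lid held in the fingers, still, level within 15 degrees, at least 70 mm above where it sat, touching nothing else; inner lid home in the tin (3 mm in height, 6 mm sideways), untouched; tin upright on the ledge within 30 mm lengthwise, 12 mm across, 0.2 rad, untouched (x of tin_mid in the frame of ledge_top between -0.03 and 0.03 m and y of tin_mid in the frame of ledge_top between -0.012 and 0.012 m and z of tin_mid in the frame of ledge_top between 0.02 and 0.028 m and angle between the x axis of tin_mid and the x axis of ledge_top, either way round below 0.2 rad and angle between tin_mid's own z axis and vertical below 0.08 rad and z of knob_mid in the frame of tin_mid between 0.062 and 0.068 m and x of knob_mid in the frame of tin_mid between -0.006 and 0.006 m and y of knob_mid in the frame of tin_mid between -0.006 and 0.006 m and angle between the z axis of knob_mid and the z axis of tin_mid, either way round below 0.06 rad and contact force between tin and ledge above 0.5 N and contact force between the fingers and inner_lid below 0.1 N and contact force between the fingers and tin below 0.1 N and contact force between the fingers and outer_lid above 1 N and contact force between outer_lid and inner_lid below 0.05 N and contact force between outer_lid and tin below 0.05 N and z of collar_mid in the frame of tin_mid above 0.111 m and angle between collar_mid's own z axis and vertical below 0.26 rad and linear speed of each of outer_lid, inner_lid below 0.03 m/s); the arm keeps its last pose, push and grip.
It fails at once if the outer lid came off the inner lid while the inner lid was not home in the tin, or the inner lid was lifted with it off (distance between collar_mid and knob_mid above 0.036 m and (z of knob_mid in the frame of tin_mid above 0.07 m or horizontal distance between knob_mid and tin_mid above 0.012 m)).
It fails at once if a lid was dropped from more than about a centimetre ((contact force between anything else and outer_lid below 0.01 N and distance between collar_mid and knob_mid above 0.036 m) or (contact force between anything else and inner_lid below 0.01 N and distance of knob_mid from where it was at the start of the episode above 0.02 m and distance between knob_mid and tin_mid above 0.078 m)).
It fails at once if the tin was dropped from more than about a centimetre (contact force between anything else and tin below 0.01 N and distance of tin_mid from where it was at the start of the episode above 0.02 m and (z of tin_mid in the frame of ledge_top above 0.036 m or horizontal distance between tin_mid and ledge_top above 0.09 m) and height (world z) of tin_mid above 0.036 m).
It fails at once if the tin was tipped (angle between tin_mid's own z axis and vertical above 0.5 rad).
It fails at once if a bystander was disturbed (distance of any of tire_lever, lockring_tool, oil_bottle, mug, bolt_jar, wrench from where it was at the start of the episode above 0.03 m).
It also fails if it takes over 66 s, if anything falls off the work surface, if the arm or the gripper's body presses on something with over 40 N, if the wrist force passes 120 N, or if a joint passes its speed limit or range.

## Working session

There is one attempt and no reset: what is moved stays moved. The work goes in short steps, Python scripts to look and compute and a shell command to move; the robot and the scene stay as the last step left them, time stands still between calls to the robot, and variables do not carry over. Pictures are saved under pics/ and viewed, at most 10 in all, crops included, and the job is handed in when it is done.

```bash
mkdir -p pics; python3 - <<'E'
from bench import bot
import cv2,numpy as np
for n in("scene","top"):
    d=bot.get_image(n); cv2.imwrite(f"pics/{n}0.png",d["color"][:,:,::-1]); np.savez(f"{n}0.npz",**d); print(n,d["intrinsics"].tolist(),d["dist"],np.round(d["T"],3).tolist())
s=bot.observe(); print(s["t"],s["ee_pos"],np.round(s["orientation"],3).tolist(),s["wrist_force"])
E
```

```text
scene [[490.13733898765463, 0.0, 280.7295944701189], [0.0, 490.13733898765463, 210.29513608203905], [0.0, 0.0, 1.0]] [-0.08805183  0.          0.          0.          0.        ] [[-0.65, -0.537, 0.538, 1.147], [0.76, -0.456, 0.463, 0.559], [-0.003, 0.71, 0.704, 0.803], [0.0, 0.0, 0.0, 1.0]]
top [[524.1011777574582, 0.0, 271.69443228405515], [0.0, 524.1011777574582, 212.31948466378697], [0.0, 0.0, 1.0]] [-0.13762652  0.          0.          0.          0.        ] [[0.029, 0.995, -0.091, 0.479], [-1.0, 0.028, -0.014, 0.09], [-0.011, 0.092, 0.996, 1.246], [0.0, 0.0, 0.0, 1.0]]
0.1 [ 0.1796205  -0.59804132  0.23799479] [[0.958, 0.288, -0.001], [0.288, -0.958, 0.002], [-0.0, -0.002, -1.0]] [-0.89743276  0.04610061  0.79968012]
```

View pics/top0.png

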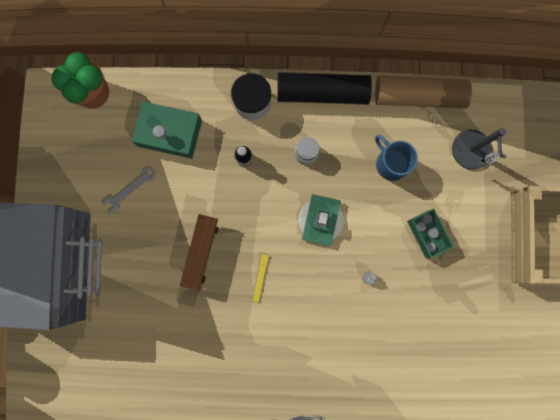

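View pics/scene0.png

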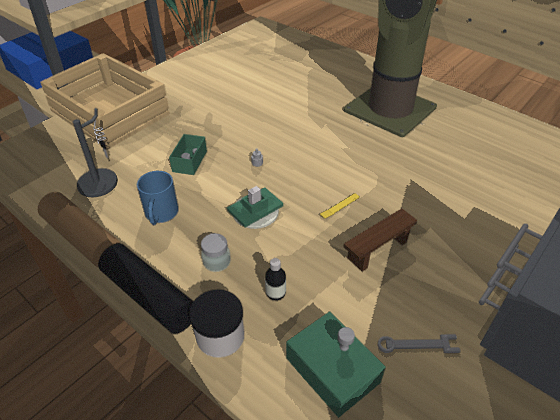

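```bash
cat > h.py <<'E'
import numpy as np,cv2
from scipy.optimize import minimize
def proj(P,d):
    T=np.linalg.inv(d["T"]); c=np.atleast_2d(P)@T[:3,:3].T+T[:3,3]; c=c*[1,-1,-1]
    return cv2.projectPoints(c,np.zeros(3),np.zeros(3),d["intrinsics"],d["dist"])[0][:,0]
def ray(uv,z,d):
    n=cv2.undistortPoints(np.array(uv,float).reshape(-1,1,2),d["intrinsics"],d["dist"])[:,0]
    v=np.c_[n[:,0],-n[:,1],-np.ones(len(n))]@d["T"][:3,:3].T; o=d["T"][:3,3]
    return o+v*((z-o[2])/v[:,2])[:,None]
def box(p,L,W,z0,z1):
    c,s=np.cos(p[2]),np.sin(p[2])
    return np.array([[p[0]+c*a*L/2-s*b*W/2,p[1]+s*a*L/2+c*b*W/2,z] for a in(-1,1) for b in(-1,1) for z in(z0,z1)])
def fit(mask,d,p0,L,W,z0,z1,S=8):
    def hull(p): return cv2.convexHull(proj(box(p,L,W,z0,z1),d).astype(np.float32))
    x,y,w,h=cv2.boundingRect(mask); x-=8;y-=8;w+=16;h+=16
    M=cv2.resize(mask[y:y+h,x:x+w].astype(np.float32),None,fx=S,fy=S,interpolation=cv2.INTER_LINEAR)>.5
    def f(p):
        m=np.zeros(M.shape,np.uint8); cv2.fillConvexPoly(m,np.round(((hull(p)[:,0]-[x,y]+.5)*S-.5)).astype(np.int32),1)
        return 1-(M&(m>0)).sum()/(M|(m>0)).sum()
    best=None
    for dy in (0,.15,-.15):
        q=np.array(p0)+[0,0,dy]
        r=minimize(f,q,method="Nelder-Mead",options=dict(initial_simplex=[q,q+[.01,0,0],q+[0,.01,0],q+[0,0,.15]],xatol=1e-4,fatol=1e-5))
        if best is None or r.fun<best.fun: best=r
    return best.x,best.fun
def comp(m,uv):
    """filled convex hull of mask component(s) nearest uv"""
    m=cv2.morphologyEx(m.astype(np.uint8),cv2.MORPH_OPEN,np.ones((2,2),np.uint8))
    n,l,st,c=cv2.connectedComponentsWithStats(m)
    i=min([i for i in range(1,n) if st[i,4]>80],key=lambda i:np.hypot(*(c[i]-uv)))
    o=np.zeros_like(m); cv2.fillConvexPoly(o,cv2.convexHull(np.argwhere(l==i)[:,::-1].astype(np.int32)),1); return o
def green(c):
    c=c.astype(int); return (c[...,1]>c[...,0]+15)&(c[...,1]>c[...,2]+4)
def wood(c):
    c=c.astype(int); return (c.sum(2)<235)&(c[...,0]>c[...,2]+18)
E
python3 - <<'E'
from h import *
D={n:dict(np.load(n+"0.npz")) for n in("top","scene")}
UV=dict(top=dict(tin=(430,233),lid=(322,220),ledge=(199,252)),scene=dict(tin=(188,154),lid=(255,206),ledge=(381,236)))
dim=dict(tin=(.1,.06,0,.048),lid=(.11,.07,.012+.0,.022),ledge=(.17,.046,.046,.06))
dim["lid"]=(.11,.07,.012,.019+.0)
# outer lid origin: nested, knob 49 above plug bottom(z=.008)->knob .057, collar .033, skirt .012, plate top .022
dim["lid"]=(.11,.07,.012,.022)
tiles=[]
for n,d in D.items():
    out=cv2.cvtColor(d["color"],cv2.COLOR_RGB2BGR); big=cv2.resize(out,None,fx=4,fy=4,interpolation=cv2.INTER_CUBIC)
    for o,(L,W,a,b) in dim.items():
        uv=UV[n][o]; m=comp((wood if o=="ledge" else green)(d["color"]),uv)
        p0=ray(uv,(a+b)/2,d)[0]
        best=min((fit(m,d,[p0[0],p0[1],y],L,W,a,b) for y in np.radians([0,45,90,135])),key=lambda r:r[1])
        p,f=best; print(n,o,np.round(p[:2],4),np.degrees(p[2]).round(1)%180,round(f,3),m.sum())
        cv2.polylines(big,[np.round((proj(box(p,L,W,b,b)[[0,2,6,4]],d)+.5)*4).astype(int)],True,(0,0,255),1)
        u,v=uv; tiles.append(cv2.resize(big[(v-33)*4:(v+33)*4,(u-33)*4:(u+33)*4] if o!="ledge" else big[(v-45)*4:(v+45)*4,(u-45)*4:(u+45)*4],(264,264)))
cv2.imwrite("pics/fit0.png",np.vstack([np.hstack(tiles[:3]),np.hstack(tiles[3:])]))
E
```

```text
top tin [ 0.5486 -0.2705] 28.4 0.032 1317
top lid [ 0.5748 -0.0128] 169.3 0.033 1440
top ledge [0.4809 0.2634] 163.3 0.399 2645
scene tin [ 0.5503 -0.2641] 27.4 0.025 1150
scene lid [ 0.5751 -0.0084] 169.3 0.035 1215
scene ledge [0.5002 0.2906] 159.9 0.373 2768
```

View pics/fit0.png

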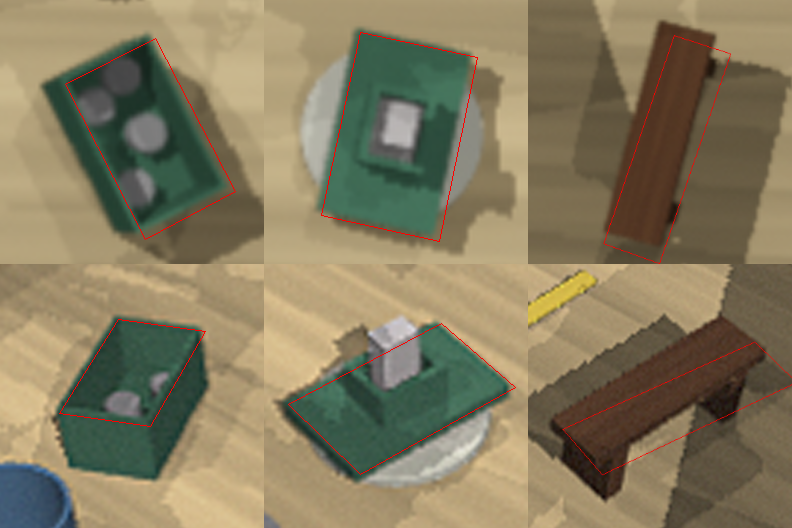

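```bash
python3 - <<'E'
from h import *
from scipy.optimize import least_squares
D={n:dict(np.load(n+"0.npz")) for n in("top","scene")}
C=dict(top=(np.array([[132,20],[188,36],[134,247],[77,236]]),(154,207)),scene=(np.array([[24,156],[192,53],[237,90],[69,190]]),(336,191)))
for n,(t,o) in C.items():
    uv=t/264*90+o-.5; P=ray(uv,.06,D[n])[:,:2]; print(n,np.round(P,4).tolist(),P.mean(0).round(4),[round(float(np.linalg.norm(P[i]-P[i-1])),4) for i in range(4)])
    L=[(P[i]-P[i-1]) for i in range(4)]
    for v in L: print(np.degrees(np.arctan2(v[1],v[0])).round(1)%180,end=" ")
    print()
d=D["top"]; print("knob top",ray([(264+395-264*1)*0+322-33+ (397-264)/4, 220-33+128/4],.070,d))
E
```

```text
top [[0.5804, 0.2726], [0.5692, 0.2284], [0.4052, 0.2643], [0.4121, 0.3089]] [0.4917 0.2686] [0.1722, 0.0456, 0.1679, 0.0451]
167.8 75.7 167.7 81.2 
scene [[0.57, 0.2292], [0.4066, 0.2656], [0.4185, 0.3103], [0.5753, 0.2701]] [0.4926 0.2688] [0.0412, 0.1674, 0.0463, 0.1618]
82.6 167.4 75.0 165.6 
knob top [[ 0.57446357 -0.0085331   0.07      ]]
```

```bash
python3 -m inch '{"linear":[[0.04,0.04,0],[0.06,0.05,0],[0.06,0.05,0],[0.06,0.05,0],[0.05,0.05,0],[0.05,0.05,0],[0.05,0.03,0],[0,0.01,0]],"twist":[[0,0,3],[0,0,3],[0,0,3],[0,0,2],[0,0,0],[0,0,0],[0,0,0],[0,0,0]],"hand":[-1,-1,-1,-1,-1,-1,-1,-1]}' 20
```

```text
t: 1.1
ee_pos: [0.5068, -0.3055, 0.2384]
orientation: [[0.881, 0.472, 0.003], [0.472, -0.881, 0.002], [0.004, -0.001, -1.0]]
wrist_force: [-0.8, 0.1, -0.5]
gripper_width: 1.001
finger_force: 0.0
```

```bash
cat > w.py <<'E'
import sys
from h import *
from bench import bot
def shot(name,cam="wrist"):
    d=bot.get_image(cam); np.savez(name+".npz",**d); cv2.imwrite(f"pics/{name}.png",d["color"][:,:,::-1]); return d
E
python3 - <<'E'
from w import *
d=shot("w1"); print(d["T"].round(3).tolist())
uv=proj([.549,-.267,.03],d)[0]; print(uv)
m=comp(green(d["color"]),uv)
out=d["color"][:,:,::-1].copy()
for z1 in(.048,):
    p,f=fit(m,d,[.549,-.267,np.radians(28)],.1,.06,0,z1,S=2); print(p[:2].round(4),np.degrees(p[2]).round(1),f)
cv2.polylines(out,[proj(box(p,.1,.06,.048,.048)[[0,2,6,4]],d).round().astype(int)],True,(0,0,255),1)
cv2.polylines(out,[proj(box(p,.1,.06,0,0)[[0,2,6,4]],d).round().astype(int)],True,(255,0,0),1)
cv2.imwrite("pics/w1.png",out)
E
```

```text
[[0.471, 0.852, 0.227, 0.566], [-0.882, 0.456, 0.12, -0.274], [-0.002, -0.257, 0.966, 0.384], [0.0, 0.0, 0.0, 1.0]]
[272.66818232 118.272657  ]
[ 0.5501 -0.269 ] 28.0 0.011605601381162511
```

View pics/w1.png

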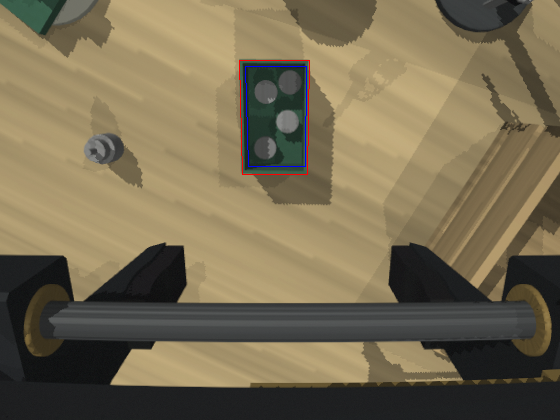

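```bash
python3 -m inch '{"linear":[[0.022,0.019,0],[0.021,0.0185,0],[0,0,-0.05],[0,0,-0.05],[0,0,-0.05],[0,0,-0.02],[0,0,0],[0,0,0]],"twist":[[0,0,0],[0,0,0],[0,0,0],[0,0,0],[0,0,0],[0,0,0],[0,0,0],[0,0,0]],"hand":[-1,-1,-1,-1,-1,-1,-1,-1]}' 20
```

```text
t: 2.15
ee_pos: [0.5451, -0.274, 0.0697]
orientation: [[0.886, 0.464, 0.001], [0.464, -0.886, -0.001], [0.0, 0.001, -1.0]]
wrist_force: [0.8, -0.2, 0.3]
gripper_width: 1.002
finger_force: 0.0
```

```bash
python3 -m inch '{"linear":[[0.005,0.005,0],[0,0,-0.025],[0,0,-0.02],[0,0,-0.012],[0,0,0],[0,0,0],[0,0,0],[0,0,0]],"twist":[[0,0,0],[0,0,0],[0,0,0],[0,0,0],[0,0,0],[0,0,0],[0,0,0],[0,0,0]],"hand":[-1,-1,-1,-1,-1,1,1,1]}' 20; python3 -m inch '{"linear":[[0,0,0],[0,0,0],[0,0,0],[0,0,0],[0,0,0.02],[0,0,0.04],[0,0,0.04],[0,0,0.04]],"twist":[[0,0,0],[0,0,0],[0,0,0],[0,0,0],[0,0,0],[0,0,0],[0,0,0],[0,0,0]],"hand":[1,1,1,1,1,1,1,1]}'
```

```text
t: 3.15
ee_pos: [0.5506, -0.2679, 0.0122]
orientation: [[0.885, 0.465, 0.001], [0.465, -0.885, -0.0], [0.001, 0.001, -1.0]]
wrist_force: [2.3, -2.6, -1.3]
gripper_width: 0.685
finger_force: 1.1
t: 4.15
ee_pos: [0.5496, -0.2674, 0.1535]
orientation: [[0.885, 0.465, -0.001], [0.465, -0.885, 0.0], [-0.0, -0.001, -1.0]]
wrist_force: [0.6, -0.2, -2.6]
gripper_width: 0.681
finger_force: 20.0
```

```bash
python3 -m inch '{"linear":[[0,0.03,0],[0,0.045,0],[-0.005,0.05,0],[-0.005,0.05,0],[-0.005,0.05,0],[-0.005,0.05,0],[-0.01,0.045,0],[-0.005,0.03,0]],"twist":[[0,0,-3],[0,0,-4],[0,0,-4],[0,0,-4],[0,0,-4],[0,0,-4],[0,0,-4],[0,0,-3]],"hand":[1,1,1,1,1,1,1,1]}'; python3 -m inch '{"linear":[[-0.005,0.04,0],[-0.005,0.05,0],[-0.005,0.04,0],[-0.005,0.035,0],[-0.002,0.02,0],[0,0,0],[0,0,0],[0,0,0]],"twist":[[0,0,-3],[0,0,-3],[0,0,-2.5],[0,0,-2],[0,0,0],[0,0,0],[0,0,0],[0,0,0]],"hand":[1,1,1,1,1,1,1,1]}'
```

```text
t: 5.15
ee_pos: [0.5139, 0.0854, 0.1522]
orientation: [[0.999, -0.038, -0.001], [-0.038, -0.999, 0.001], [-0.001, -0.001, -1.0]]
wrist_force: [0.6, -0.6, -2.4]
gripper_width: 0.678
finger_force: 20.0
t: 6.15
ee_pos: [0.4938, 0.2651, 0.1518]
orientation: [[0.975, -0.224, -0.0], [-0.224, -0.975, -0.001], [0.0, 0.001, -1.0]]
wrist_force: [-0.1, -0.6, -2.7]
gripper_width: 0.678
finger_force: 20.0
```

```bash
python3 - <<'E'
from w import *
d=shot("w2"); out=d["color"][:,:,::-1].copy()
c=(.4920,.2687,np.radians(-12.8)); cv2.polylines(out,[proj(box(c,.17,.046,.06,.06)[[0,2,6,4]],d).round().astype(int)],True,(0,0,255),1)
t=(.4938,.2651,np.radians(-12.9)); cv2.polylines(out,[proj(box(t,.1,.06,.188,.188)[[0,2,6,4]],d).round().astype(int)],True,(255,0,0),1)
cv2.imwrite("pics/w2.png",out)
E
```

```text
(no output)
```

View pics/w2.png

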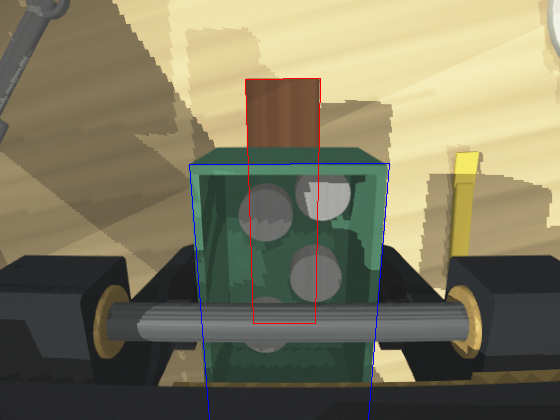

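```bash
python3 -m inch '{"linear":[[-0.002,0.0035,0],[0,0,-0.02],[0,0,-0.025],[0,0,-0.02],[0,0,-0.008],[0,0,-0.003],[0,0,0],[0,0,0]],"twist":[[0,0,0],[0,0,0],[0,0,0],[0,0,0],[0,0,0],[0,0,0],[0,0,0],[0,0,0]],"hand":[1,1,1,1,1,1,1,1]}'
```

```text
t: 7.2
ee_pos: [0.4917, 0.2711, 0.0764]
orientation: [[0.975, -0.221, 0.001], [-0.221, -0.975, 0.001], [0.001, -0.001, -1.0]]
wrist_force: [-0.5, -0.8, -3.2]
gripper_width: 0.679
finger_force: 20.0
```

```bash
python3 -m inch '{"linear":[[0.0005,-0.0024,0],[0,0,-0.002],[0,0,-0.001],[0,0,-0.001],[0,0,-0.0005],[0,0,0],[0,0,0],[0,0,0]],"twist":[[0,0,0],[0,0,0],[0,0,0],[0,0,0],[0,0,0],[0,0,0],[0,0,0],[0,0,0]],"hand":[1,1,1,1,1,1,1,1]}'
```

```text
t: 8.2
ee_pos: [0.4917, 0.2684, 0.0722]
orientation: [[0.975, -0.221, 0.0], [-0.221, -0.975, 0.0], [0.0, -0.0, -1.0]]
wrist_force: [-1.7, -0.7, 7.1]
gripper_width: 0.68
finger_force: 20.0
```

Contact is confirmed (the wrist force changed sign). I'll open, rise and check.

```bash
python3 -m inch '{"linear":[[0,0,0.0005],[0,0,0],[0,0,0],[0,0,0],[0,0,0.03],[0,0,0.05],[0,0,0.05],[0,0,0.02]],"twist":[[0,0,0],[0,0,0],[0,0,0],[0,0,0],[0,0,0],[0,0,0],[0,0,0],[0,0,0]],"hand":[0,-1,-1,-1,-1,-1,-1,-1]}'
python3 - <<'E'
from w import *
t=(.4917,.2684,np.radians(-12.8)); 
for cam in("wrist","top","scene"):
    d=shot("c_"+cam,cam); uv=proj([t[0],t[1],.09],d)[0]; m=comp(green(d["color"]),uv)
    p,f=fit(m,d,t,.1,.06,.06,.108,S=2 if cam=="wrist" else 8); print(cam,uv,p[:2].round(4),np.degrees(p[2]).round(1),round(f,3))
E
```

```text
t: 9.2
ee_pos: [0.493, 0.2689, 0.2246]
orientation: [[0.975, -0.221, 0.004], [-0.221, -0.975, 0.002], [0.003, -0.003, -1.0]]
wrist_force: [0.3, 0.5, -0.4]
gripper_width: 1.0
finger_force: 0.0
wrist [289.53528345 195.08934454] [0.4901 0.2685] -13.0 0.012
top [196.76394307 252.11872194] [0.5077 0.2979] 14.1 0.679
scene [383.1305109  221.11053022] [0.4907 0.2715] -13.0 0.022
```

```bash
python3 -m inch '{"linear":[[0.005,-0.03,0],[0.01,-0.045,0],[0.015,-0.05,0],[0.015,-0.05,0],[0.015,-0.05,0],[0.01,-0.035,0],[0.005,-0.017,0],[0,0,0]],"twist":[[0,0,1.1],[0,0,1.1],[0,0,0],[0,0,0],[0,0,0],[0,0,0],[0,0,0],[0,0,0]],"hand":[-1,-1,-1,-1,-1,-1,-1,-1]}'
python3 - <<'E'
from w import *
t=(.5745,-.0085,np.radians(-10.7)); s=bot.observe(); print(s["ee_pos"])
d=shot("w3"); uv=proj([t[0],t[1],.022],d)[0]; m=comp(green(d["color"]),uv)
p,f=fit(m,d,t,.11,.07,.012,.022,S=2); print(uv,p[:2].round(4),np.degrees(p[2]).round(1),round(f,3))
out=d["color"][:,:,::-1].copy()
for (L,W,z) in((.11,.07,.022),(.046,.038,.044),(.024,.016,.07)):
    cv2.polylines(out,[proj(box(p,L,W,z,z)[[0,2,6,4]],d).round().astype(int)],True,(0,0,255),1)
cv2.imwrite("pics/w3.png",out)
E
```

```text
t: 10.35
ee_pos: [0.5663, -0.009, 0.2207]
orientation: [[0.983, -0.185, -0.002], [-0.185, -0.983, -0.0], [-0.002, 0.0, -1.0]]
wrist_force: [-0.4, 0.9, -0.5]
gripper_width: 1.002
finger_force: 0.0
[ 0.56630271 -0.00902506  0.2207235 ]
[285.63239038 168.55070835] [ 0.5755 -0.0122] -10.8 0.011
```

View pics/w3.png

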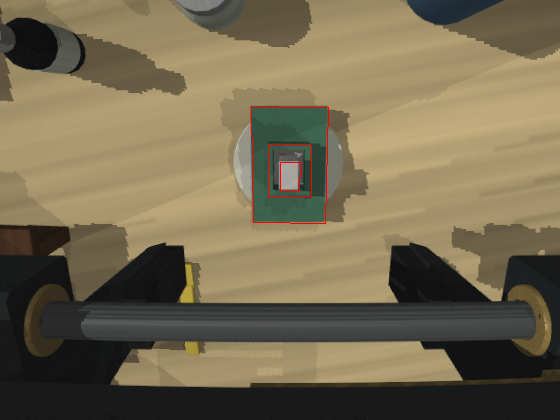

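```bash
python3 -m inch '{"linear":[[0.009,-0.003,0],[0,0,-0.03],[0,0,-0.05],[0,0,-0.04],[0,0,-0.02],[0,0,0],[0,0,0],[0,0,0]],"twist":[[0,0,0],[0,0,0],[0,0,0],[0,0,0],[0,0,0],[0,0,0],[0,0,0],[0,0,0]],"hand":[-1,-1,-0.3,-0.3,-0.3,-0.3,-0.3,-0.3]}'
```

```text
t: 11.4
ee_pos: [0.5767, -0.0113, 0.083]
orientation: [[0.983, -0.183, 0.002], [-0.183, -0.983, 0.0], [0.002, -0.001, -1.0]]
wrist_force: [0.0, -0.5, -0.4]
gripper_width: 0.649
finger_force: 0.0
```

```bash
python3 -m inch '{"linear":[[-0.0015,-0.0005,0],[0,0,-0.02],[0,0,-0.0155],[0,0,0],[0,0,0],[0,0,0],[0,0,0],[0,0,0]],"twist":[[0,0,0],[0,0,0],[0,0,0],[0,0,0],[0,0,0],[0,0,0],[0,0,0],[0,0,0]],"hand":[-0.3,-0.3,-0.3,-0.3,0.5,1,1,1]}' 25; python3 -m inch '{"linear":[[0,0,0],[0,0,0],[0,0,0],[0,0,0],[0,0,0.005],[0,0,0.01],[0,0,0.02],[0,0,0]],"twist":[[0,0,0],[0,0,0],[0,0,0],[0,0,0],[0,0,0],[0,0,0],[0,0,0],[0,0,0]],"hand":[1,1,1,1,1,1,1,1]}'
```

```text
t: 12.4
ee_pos: [0.5744, -0.0121, 0.0465]
orientation: [[0.983, -0.184, 0.0], [-0.184, -0.983, -0.0], [0.0, -0.0, -1.0]]
wrist_force: [-0.4, -0.8, 0.3]
gripper_width: 0.219
finger_force: 0.0
t: 13.4
ee_pos: [0.5754, -0.0124, 0.0827]
orientation: [[0.983, -0.184, 0.003], [-0.184, -0.983, -0.0], [0.003, -0.0, -1.0]]
wrist_force: [0.2, -0.4, -2.9]
gripper_width: 0.178
finger_force: 25.0
```

```bash
python3 -m inch '{"linear":[[0,0,0.03],[0,0,0.05],[0,0,0.03],[-0.01,0.025,0],[-0.015,0.045,0],[-0.015,0.05,0],[-0.015,0.05,0],[-0.01,0.04,0]],"twist":[[0,0,0],[0,0,0],[0,0,0],[0,0,0],[0,0,-0.6],[0,0,-0.6],[0,0,-0.6],[0,0,-0.5]],"hand":[1,1,1,1,1,1,1,1]}'; python3 -m inch '{"linear":[[-0.01,0.035,0],[-0.008,0.025,0],[-0.002,0.01,0],[0,0,0],[0,0,0],[0,0,0],[0,0,0],[0,0,0]],"twist":[[0,0,0],[0,0,0],[0,0,0],[0,0,0],[0,0,0],[0,0,0],[0,0,0],[0,0,0]],"hand":[1,1,1,1,1,1,1,1]}'
```

```text
t: 14.4
ee_pos: [0.5078, 0.2002, 0.1907]
orientation: [[0.975, -0.221, -0.001], [-0.221, -0.975, 0.0], [-0.001, 0.0, -1.0]]
wrist_force: [1.3, 0.2, -1.1]
gripper_width: 0.186
finger_force: 25.0
t: 15.4
ee_pos: [0.4894, 0.2676, 0.1913]
orientation: [[0.975, -0.223, 0.0], [-0.223, -0.975, -0.0], [0.0, 0.0, -1.0]]
wrist_force: [0.1, 0.4, -2.1]
gripper_width: 0.178
finger_force: 25.0
```

```bash
python3 - <<'E'
from w import *
ims=[]
for cam in("wrist","scene"):
    d=shot("d_"+cam,cam); out=d["color"][:,:,::-1].copy()
    for p,L,W,z in(((.4902,.2676,np.radians(-12.9)),.11,.07,.1668),((.4902,.2676,np.radians(-12.9)),.11,.07,.1568),((.4903,.2686,np.radians(-13)),.1,.06,.108)):
        cv2.polylines(out,[proj(box(p,L,W,z,z)[[0,2,6,4]],d).round().astype(int)],True,(0,0,255),1)
    ims.append(out)
a=cv2.resize(ims[0],(400,300)); c=cv2.resize(ims[1][130:280,290:490],(400,300),interpolation=cv2.INTER_CUBIC)
cv2.imwrite("pics/d.png",np.hstack([a,c]))
E
```

```text
(no output)
```

View pics/d.png

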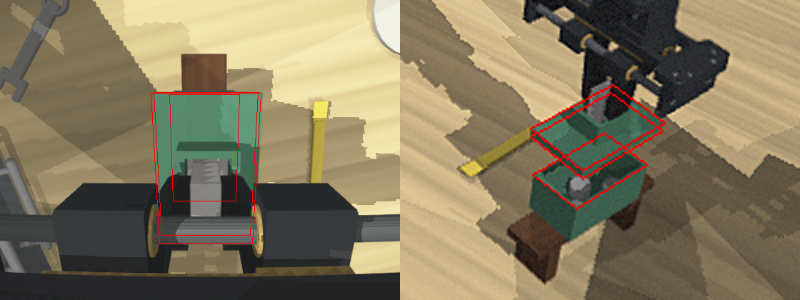

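```bash
python3 -m inch '{"linear":[[0,0.001,0],[0,0,-0.02],[0,0,-0.015],[0,0,-0.006],[0,0,0],[0,0,0],[0,0,0],[0,0,0]],"twist":[[0,0,0],[0,0,0],[0,0,0],[0,0,0],[0,0,0],[0,0,0],[0,0,0],[0,0,0]],"hand":[1,1,1,1,1,1,1,1]}'
```

```text
t: 16.5
ee_pos: [0.4894, 0.269, 0.1506]
orientation: [[0.975, -0.223, 0.001], [-0.223, -0.975, 0.0], [0.0, -0.0, -1.0]]
wrist_force: [0.1, -0.0, -2.9]
gripper_width: 0.18
finger_force: 25.0
```

```bash
python3 -m inch '{"linear":[[0,0,-0.002],[0,0,-0.0015],[0,0,-0.0015],[0,0,-0.0015],[0,0,-0.001],[0,0,0],[0,0,0],[0,0,0]],"twist":[[0,0,0],[0,0,0],[0,0,0],[0,0,0],[0,0,0],[0,0,0],[0,0,0],[0,0,0]],"hand":[1,1,1,1,1,1,1,1]}'
```

```text
t: 17.5
ee_pos: [0.4893, 0.2689, 0.1428]
orientation: [[0.975, -0.223, 0.0], [-0.223, -0.975, -0.0], [0.0, 0.0, -1.0]]
wrist_force: [0.7, 0.7, -2.7]
gripper_width: 0.176
finger_force: 25.0
```

```bash
python3 -m inch '{"linear":[[0,0,-0.001],[0,0,-0.001],[0,0,-0.001],[0,0,-0.001],[0,0,-0.0005],[0,0,0],[0,0,0],[0,0,0]],"twist":[[0,0,0],[0,0,0],[0,0,0],[0,0,0],[0,0,0],[0,0,0],[0,0,0],[0,0,0]],"hand":[1,1,1,1,1,1,1,1]}'
```

```text
t: 18.5
ee_pos: [0.4892, 0.269, 0.1383]
orientation: [[0.975, -0.223, -0.0], [-0.223, -0.975, 0.0], [-0.0, -0.0, -1.0]]
wrist_force: [-0.4, 0.5, 0.2]
gripper_width: 0.181
finger_force: 25.0
```

```bash
python3 -m inch '{"linear":[[0,0,0],[0,0,0],[0,0,0],[0,0,0],[0,0,0],[0,0,0],[0,0,0],[0,0,0]],"twist":[[0,0,0],[0,0,0],[0,0,0],[0,0,0],[0,0,0],[0,0,0],[0,0,0],[0,0,0]],"hand":[0.4,-0.2,-0.6,-0.6,-0.6,-0.6,-0.6,-0.6]}' 20
python3 - <<'E'
from w import *
ims=[]
P=(.4903,.2688,np.radians(-12.9))
for cam in("scene","wrist"):
    d=shot("e_"+cam,cam); out=d["color"][:,:,::-1].copy()
    s=6 if cam=="scene" else 1.5; big=cv2.resize(out,None,fx=s,fy=s,interpolation=cv2.INTER_CUBIC)
    for L,W,z in((.11,.07,.114),(.046,.038,.136),(.024,.016,.162)):
        cv2.polylines(big,[((proj(box(P,L,W,z,z)[[0,2,6,4]],d)+.5)*s).round().astype(int)],True,(0,0,255),1)
    ims.append(big)
sc=ims[0][170*6:240*6,350*6:415*6]; wr=ims[1][100:520,220:620]
cv2.imwrite("pics/e.png",np.hstack([sc,wr]) if 0 else np.hstack([cv2.resize(sc,(390,420)),wr]))
E
```

```text
t: 19.5
ee_pos: [0.4893, 0.2689, 0.1382]
orientation: [[0.975, -0.223, -0.0], [-0.223, -0.975, -0.0], [0.0, 0.0, -1.0]]
wrist_force: [0.9, 0.4, -0.7]
gripper_width: 0.802
finger_force: 0.0
```

View pics/e.png

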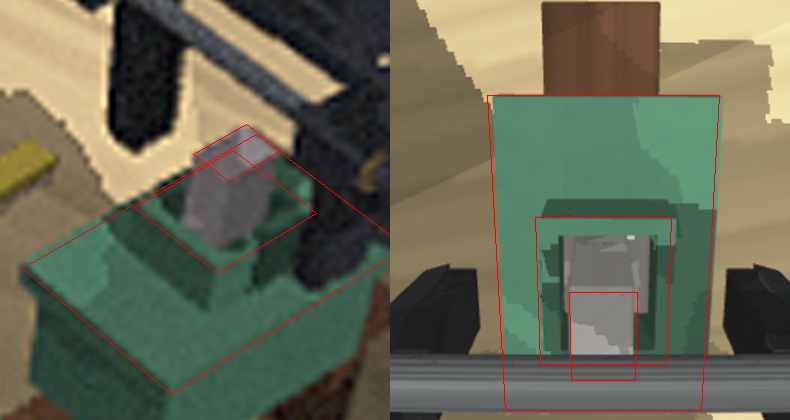

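```bash
python3 -m inch '{"linear":[[0,0,-0.008],[0,0,-0.008],[0,0,-0.005],[0,0,0],[0,0,0],[0,0,0],[0,0,0],[0,0,0]],"twist":[[0,0,0],[0,0,0],[0,0,0],[0,0,0],[0,0,0],[0,0,0],[0,0,0],[0,0,0]],"hand":[-0.6,-0.6,-0.6,-0.6,-0.4,-0.2,0,0.05]}' 20; python3 -m inch '{"linear":[[0,0,0],[0,0,0],[0,0,0],[0,0,0],[0,0,0],[0,0,0],[0,0,0],[0,0,0]],"twist":[[0,0,0],[0,0,0],[0,0,0],[0,0,0],[0,0,0],[0,0,0],[0,0,0],[0,0,0]],"hand":[0.1,0.2,0.3,1,1,1,1,1]}'
```

```text
t: 20.6
ee_pos: [0.4893, 0.269, 0.1174]
orientation: [[0.975, -0.223, 0.0], [-0.223, -0.975, 0.0], [0.0, -0.0, -1.0]]
wrist_force: [0.8, -0.7, 0.6]
gripper_width: 0.473
finger_force: 0.0
t: 21.6
ee_pos: [0.4893, 0.2688, 0.1173]
orientation: [[0.975, -0.223, -0.0], [-0.223, -0.975, -0.0], [0.0, 0.0, -1.0]]
wrist_force: [-0.2, -2.8, 2.0]
gripper_width: 0.431
finger_force: 20.0
```

```bash
python3 -m inch '{"linear":[[0,0,0.003],[0,0,0.004],[0,0,0.005],[0,0,0.006],[0,0,0.007],[0,0,0.007],[0,0,0.007],[0,0,0.007]],"twist":[[0,0,0],[0,0,0],[0,0,0],[0,0,0],[0,0,0],[0,0,0],[0,0,0],[0,0,0]],"hand":[1,1,1,1,1,1,1,1]}'; python3 -m inch '{"linear":[[0,0,0.01],[0,0,0.01],[0,0,0.01],[0,0,0.01],[0,0,0.008],[0,0,0.006],[0,0,0],[0,0,0]],"twist":[[0,0,0],[0,0,0],[0,0,0],[0,0,0],[0,0,0],[0,0,0],[0,0,0],[0,0,0]],"hand":[1,1,1,1,1,1,1,1]}'
python3 - <<'E'
from w import *
d=shot("f","scene"); cv2.imwrite("pics/f.png",cv2.resize(d["color"][90:290,280:500,::-1],(660,600),interpolation=cv2.INTER_CUBIC))
E
```

```text
t: 22.6
ee_pos: [0.4893, 0.2689, 0.1638]
orientation: [[0.975, -0.223, 0.0], [-0.223, -0.975, -0.0], [0.0, 0.0, -1.0]]
wrist_force: [-0.5, 0.2, -1.2]
gripper_width: 0.428
finger_force: 20.0
t: 23.6
ee_pos: [0.489, 0.2689, 0.217]
orientation: [[0.975, -0.223, -0.001], [-0.223, -0.975, -0.0], [-0.0, 0.0, -1.0]]
wrist_force: [-0.5, -0.2, -0.9]
gripper_width: 0.429
finger_force: 20.0
```

View pics/f.png

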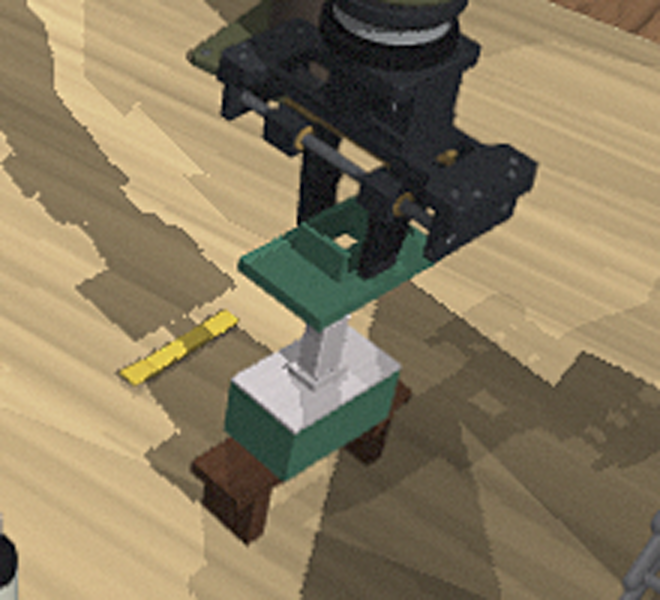

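The outer lid is held level 10 cm up, with the inner lid seated and the tin standing on the ledge.

```bash
python3 -c "
from bench import bot
print(bot.hand_in())"
```

```text
the job is handed in; nothing more can be done
None
```

I handed the job in at about 24 s; the bench returned no verdict. In the last picture the tin stands on the ledge with the inner lid seated, and the gripper holds the outer lid level about 10 cm above where it sat.

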